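# Retain the power board, then hover the heat sink over its module

### The job

Lay the aluminium retaining bar across the jig's two slotted posts, centred and right down in both slots, setting it down rather than dropping it, and let it go. Then pick up the large finned heat sink, carry it over the bar and the tall parts without touching the jig, the board or the bar, and finish while still holding it level about 10 mm above the flat rectangular power module, centred on it with its long side along the module's, so that a colleague can slip the thermal pad in between. Do not put the heat sink down or let it go, and leave the other things on the bench where they are.

Things in the scene. Friction and masses are not known exactly. Their poses are not given: they have to be found in the camera images.
- jig: fixed repair jig: aluminium base plate 200 (x) x 240 (y) x 12 mm with a green board, top 24 mm above the bench. Origin: centre of its underside. On the board, in its frame: 3 capacitors in a row on either side (18 mm wide, tops at 57 mm, x = 0, 28, 56, y = +-71 mm); a relay 18 x 50 mm at x = 79, y = 0, top at 46 mm; the rest 36 mm or lower
- bar_seat (a point): midway between the jig's two steel slotted posts, at slot floor height (30 mm above the bench); axes as the jig's. Posts at y = +-100 mm, 20 mm long in y; slots 22 mm wide in x, open above and at the ends, cheek tops 48 mm above the bench. The seated bar's origin belongs here, its length along y, either way round
- module_top (a point): centre of the top face of the power module, a plain steel rectangle 60 (x) x 42 (y) x 12 mm on the board, top face 36 mm above the bench; axes as the jig's, x along the long side
- bar: loose aluminium retaining bar, about 140 g: 14 (x) x 230 (y, length) x 12 mm, with a grip block in the middle, also 14 mm thick, 44 mm long in y, its top 34 mm above the bar's underside. Origin: centre of the underside; z up. It lies on the bench block up, on one side of the jig, the heat sink on the other
- heatsink: loose finned aluminium heat sink, the larger of two, about 160 g: 60 (x) x 42 (y) x 40 mm high, 6 mm base plate below, fins along x; the outermost fins are its flat long sides, to be gripped across y (42 mm). Origin: centre of the underside; z up. Either way round fits the module
- spare_sink: bystander, leave alone: small spare finned aluminium heat sink, 34 x 28 x 20 mm; not the one to use. Origin: centre of its underside
- flux_jar: bystander, leave alone: small jar with a white cap, 44 mm wide, 45 mm tall. Origin: centre of its underside
- spool: bystander, leave alone: steel-coloured spool standing on its flange, 54 mm wide, 40 mm tall. Origin: centre of its underside
- small_board: bystander, leave alone: small green circuit board, 90 x 60 mm, lying flat, parts up to 16 mm high. Origin: centre of its underside
- meter: bystander, leave alone: orange hand multimeter, 75 x 150 x 41 mm, lying on its back. Origin: centre of its underside
- driver: bystander, leave alone: screwdriver lying on the bench. Origin: at its resting height on the bench
Not all that is in view belongs to the job. Of the things that look like the bar, the smaller one is meant.

How it is judged:
By the outcome, as a careful person would: the job done as asked, in the order asked, and still so for the second after the job is handed in, while the arm keeps its last pose, push and grip.
It also fails if it takes over 64 s, if anything falls off the work surface, if the arm or the gripper's body presses on something with over 40 N, if the wrist force passes 120 N, or if a joint passes its speed limit or range.

### The arm

A 6-joint arm with a two-finger parallel gripper is mounted at the origin on the work surface. World frame = base frame: x ahead of the robot, y to its left, z up, the work surface at z = 0. Lengths are in m, angles in rad, forces in N, time in s.
With the tool pointing down it reaches from about 0.2 to 0.875 m from the base axis. Payload 3.4 kg.
Tool frame: the origin (TCP) lies at the very end of the fingers, on their centre line; the grasp point (between the pads) lies 19 mm behind it (env.pinch_z is the distance from the TCP to the grasp point, in m); z points along the fingers, x is the direction in which the jaws open and shut, and the axes are right-handed (so a half turn about z gives the same grasp; the last joint's range is limited). The gripper opens to 94 mm and grips with 3 to 60 N. Pads are 16 mm wide; open, the fingers measure 119 mm over their backs; the gripper's body (75 mm by 177 mm) begins 78 mm behind the grasp point.
Start: joints at [-1.471, 0.276, 1.505, -0, 1.361, -0.121], TCP at [0.126, -0.561, 0.205] pointing down, gripper open.
Joint ranges: [-2.89, 2.89], [-0.75, 2.08], [0.22, 2.7], [-1.18, 4.32], [0.11, 2.71], [-2.7, 2.7]. Speed limits (rad/s): [2.57, 2.57, 3.14, 3.14, 3.14, 3.14].

### API

Orientations are given as a unit quaternion [x, y, z, w].
In Python, from workcell import env gives the robot as it stands. Calls block until the motion is done:
- env.reach(position, orientation): joint-space move of the TCP to a pose.
- env.move_linear(position, velocity=0.15, orientation=None, contact_N=None): straight line of the TCP; orientation=None keeps the orientation; velocity is the mean speed in m/s. With contact_N (N) it stops when the force on the tool has changed by that much, and returns True; else False.
- env.set_joints(angles): joint-space move.
- env.open() and env.clamp(): open the fingers fully, or close them until they stop; the grip force is fixed at half the most.
- env.hold(seconds).
- env.solve_ik(position, orientation): joint angles nearest the present ones, or None.
- env.get_obs(): the state.
- env.grab_frame(name): name is "scene" or "top" or "wrist"; returns the picture (420x560x3 uint8, blue, green, red); there is no depth.
- env.camera_params(name): a dict with "vertical_fov" (degrees; the focal length in pixels is half the picture's height over the tangent of half this angle, whatever the lens; pixels are square), "cx", "cy" (the principal point, pixels), "distortion" ([k1, k2, p1, p2, k3] as OpenCV has them; the pictures are not rectified), "origin" and "attitude" of the camera in the world. Camera axes: x right, y up, looking along -z (the intrinsics and any distortion apply to the point x, -y, -z); pixel columns grow to the right and rows downward; lengths in m; the calibration is good to about 2 mm. A picture is of the moment at which its call begins: read the wrist's pose just before it. camera_params takes no time and is no camera call; for the wrist camera it gives the pose at the moment of the call.
A pose or a line that the arm cannot do raises env.IKError and nothing moves.
- env.sign_off(): hands the job in, once; it reports no verdict.
The state is a dict: "t": time; "qpos": joint angles; "joint_velocities": joint speeds; "joint_torque": joint torques, N m; "tool_pos": TCP position; "tool_rot": TCP orientation; "force": force on the tool from outside, world axes, zero at the start; "torque": the same for the moment, N m; "opening": opening from 0.0 (shut) to 1.0 (fully open).
Only numpy, scipy, OpenCV 4.12 (cv2) and the standard library are available. Lean on these libraries where they do the work, as an engineer would, in place of code of your own. Each camera call takes 0.05 s, during which the arm holds its last target. There are 200 camera calls.

## Working session

There is one attempt and no reset: what is moved stays moved. The work goes in short steps, each a Python script; the robot and the scene stay as the last script left them, time stands still between calls to the robot, and variables do not carry over. Pictures are saved under pics/ and viewed, and the job is handed in when it is done.

```bash
mkdir -p pics; ls
python3 - <<'E'
from workcell import env
import cv2,numpy as np
for n in ("scene","top","wrist"):
    p=env.camera_params(n); print(n,{k:np.round(v,4).tolist() for k,v in p.items()})
    cv2.imwrite(f"pics/{n}0.png",env.grab_frame(n))
o=env.get_obs();print(o['t'],o['tool_pos'],o['tool_rot'],env.pinch_z,o['force'])
E
```

```text
pics
scene {'vertical_fov': 45.9885, 'cx': 276.0919, 'cy': 206.7755, 'distortion': [-0.0268, 0.0, 0.0, 0.0, 0.0], 'origin': [1.2538, -0.9311, 0.8219], 'attitude': [0.4533, 0.167, 0.2954, 0.8243]}
top {'vertical_fov': 57.4782, 'cx': 284.0099, 'cy': 210.6038, 'distortion': [-0.091, 0.0, 0.0, 0.0, 0.0], 'origin': [0.2881, -0.0031, 1.261], 'attitude': [-0.0551, 0.0601, 0.7082, -0.7012]}
wrist {'vertical_fov': 62.1258, 'cx': 286.0848, 'cy': 215.5973, 'distortion': [-0.0823, 0.0, 0.0, 0.0, 0.0], 'origin': [0.2041, -0.5441, 0.3835], 'attitude': [-0.1084, 0.0881, -0.6187, 0.7731]}
0.15 [ 0.12589435 -0.56062435  0.20483358] [ 7.80718005e-01 -6.24883148e-01 -4.72551457e-04 -4.74544271e-04] 0.0188 [ 0.39087089  0.3053571  -0.02734078]
```

View pics/top0.png

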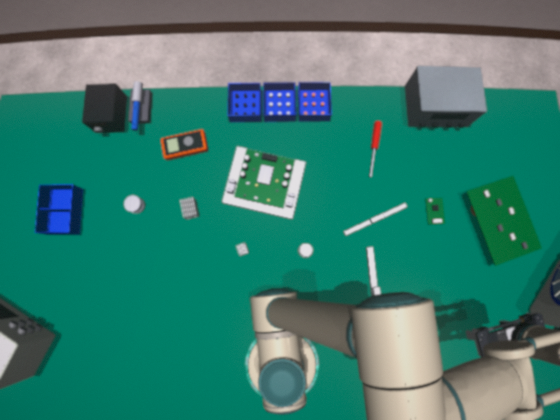

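View pics/scene0.png

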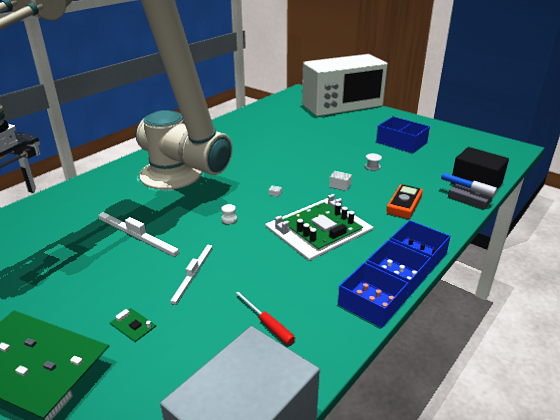

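View pics/wrist0.png

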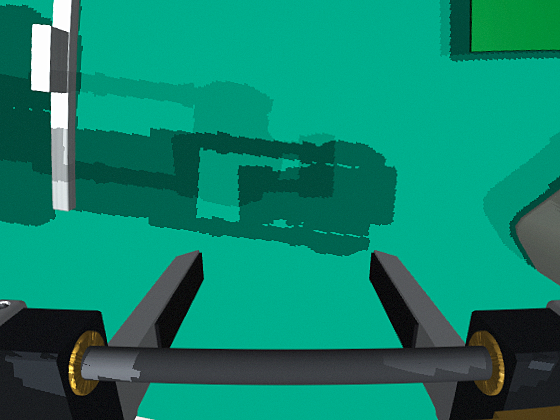

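Top view: jig at about (264,181), bars at (376,219) and (372,270), sink at (188,207). I'll enlarge these.

```bash
cat > h.py <<'E'
import numpy as np,cv2
from scipy.spatial.transform import Rotation as R
def KD(p,H=420):
    f=H/2/np.tan(np.radians(p['vertical_fov'])/2)
    return np.array([[f,0,p['cx']],[0,f,p['cy']],[0,0,1]]),np.array(p['distortion'])
def px2w(p,uv,z):
    K,D=KD(p); n=cv2.undistortPoints(np.array(uv,float).reshape(-1,1,2),K,D)[:,0]
    d=R.from_quat(p['attitude']).apply(np.c_[n[:,0],-n[:,1],-np.ones(len(n))])
    o=np.array(p['origin']); s=(np.asarray(z)-o[2])/d[:,2]
    return o+d*s[:,None]
def w2px(p,X):
    K,D=KD(p); c=R.from_quat(p['attitude']).inv().apply(np.atleast_2d(X)-p['origin'])*[1,-1,-1]
    return cv2.projectPoints(c,np.zeros(3),np.zeros(3),K,D)[0][:,0]
def down(yaw): # tool x axis at angle yaw in world, z down
    return (R.from_euler('z',yaw)*R.from_euler('x',np.pi)).as_quat()
def crop(im,x0,y0,w,h,s,name):
    cv2.imwrite(f'pics/{name}.png',cv2.resize(im[y0:y0+h,x0:x0+w],None,fx=s,fy=s,interpolation=cv2.INTER_CUBIC))
def snap(env,n):
    p=env.camera_params(n); return p,env.grab_frame(n)
E
python3 - <<'E'
from h import *
im=cv2.imread('pics/top0.png')
crop(im,160,130,160,120,5,'t_jig'); crop(im,330,190,100,110,5,'t_bar')
im=cv2.imread('pics/scene0.png'); crop(im,90,200,140,110,5,'s_bar')
E
```

```text
(no output)
```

View pics/t_jig.png

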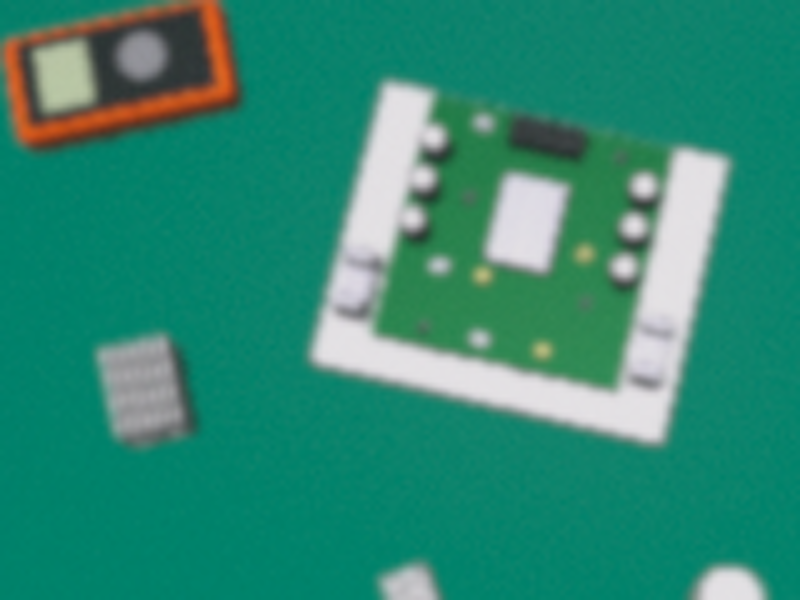

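View pics/t_bar.png

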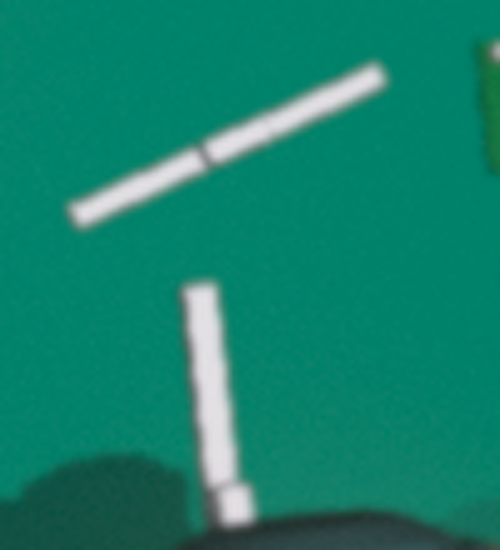

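View pics/s_bar.png

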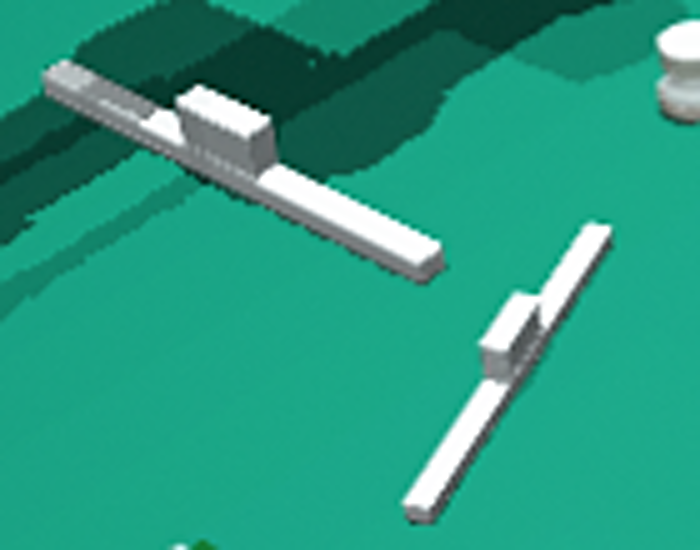

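Run:
```python
from h import *
from workcell import env
p=env.camera_params('top')
g=lambda L,x0,y0:[((u+.5)/5-.5+x0,(v+.5)/5-.5+y0) for u,v in L]
J=px2w(p,g([(384,80),(730,157),(664,444),(311,362)],160,130),.012)
print('jig',J.mean(0)); a=(J[0]+J[1]-J[2]-J[3])/2; b=(J[0]+J[3]-J[1]-J[2])/2
for v in(a,b):print(np.linalg.norm(v),np.degrees(np.arctan2(v[1],v[0])))
for nm,z,L,off in(('module',.036,[(505,172),(570,182),(548,272),(485,262)],(160,130)),('sink',.04,[(97,349),(166,334),(184,428),(116,442)],(160,130)),('bar',.012,[(80,215),(380,75)],(330,190))):
    W=px2w(p,g(L,*off),z);print(nm,W.mean(0),W.round(4).tolist())
    for i in range(len(W)):
        d=W[i]-W[i-1];print(np.linalg.norm(d),np.degrees(np.arctan2(d[1],d[0])))
```

```text
jig [0.59380309 0.05305475 0.012     ]
0.20112529539748636 -13.482952332832783
0.24120304007824084 76.32491969662797
module [0.61276456 0.04855209 0.036     ] [[0.6469, 0.0631, 0.036], [0.6397, 0.0201, 0.036], [0.5787, 0.0348, 0.036], [0.5858, 0.0762, 0.036]]
0.06253072151485436 -12.100119878583163
0.04364125422881854 -99.60172879657487
0.06276802260444386 166.38392651083302
0.04197314222373012 80.20341970128716
sink [0.50322221 0.2999932  0.04      ] [[0.5294, 0.3296, 0.04], [0.5389, 0.2844, 0.04], [0.4767, 0.2709, 0.04], [0.4679, 0.3151, 0.04]]
0.06317267526344345 13.334131109413697
0.046185975096145825 -78.14049949824289
0.06364819373219462 -167.71000068398183
0.04504120950529655 101.23026435716795
bar [ 0.46438822 -0.31774421  0.012     ] [[0.4185, -0.2147, 0.012], [0.5102, -0.4208, 0.012]]
0.2256508599927531 113.98407857552216
0.2256508599927531 -66.01592142447785
```

Run:
```python
from h import *
from workcell import env
r=np.radians
env.reach([.57,-.065,.22],down(r(-13.5)))
p,im=snap(env,'wrist'); cv2.imwrite('pics/w_jig.png',im); np.save('w_jig.npy',p)
print(env.get_obs()['t'])
yb=r(24); q=np.array([.464,-.318])-.10*np.array([np.cos(yb+np.pi/2),np.sin(yb+np.pi/2)])
env.reach([q[0],q[1],.16],down(yb))
p,im=snap(env,'wrist'); cv2.imwrite('pics/w_bar.png',im); np.save('w_bar.npy',p)
o=env.get_obs();print(o['t'],o['qpos'])
```

```text
2.5667
3.95 [-7.87247220e-01  4.13218752e-01  1.40796586e+00  6.13368488e-04
  1.32018448e+00 -1.20691417e+00]
```

View pics/w_jig.png

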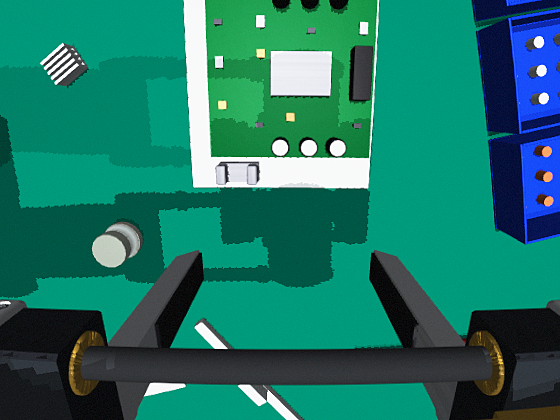

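View pics/w_bar.png

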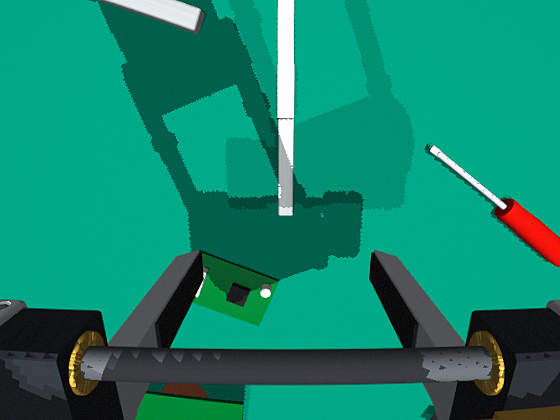

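The near post shows at (238,172), the module at (301,73), and the bar's near end at (286,215). The far post is out of frame, so I'll take one more jig view further along.

Run:
```python
from h import *
from workcell import env
r=np.radians
env.reach([.57-.15*.233,-.065-.15*.972,.27],down(r(-13.5)))
p,im=snap(env,'wrist'); cv2.imwrite('pics/w_jig2.png',im); np.save('w_jig2.npy',p)
print(env.get_obs()['t'])
J=np.array([.5938,.0531,0]);M=R.from_euler('z',-13.5,degrees=True)
pts=[J+M.apply([x,y,.012]) for x in(-.1,.1) for y in(-.12,.12)]
print(w2px(p,pts).round(1).tolist())
crop(im,150,0,266,200,3,'w_jig2c')
im=cv2.imread('pics/w_jig.png');crop(im,180,0,220,195,3,'w_jigc')
im=cv2.imread('pics/w_bar.png');crop(im,246,0,80,230,3,'w_barc')
```

```text
4.9167
[[197.7, 55.0], [192.8, -162.3], [368.0, 55.2], [373.2, -162.5]]
```

View pics/w_jig2c.png

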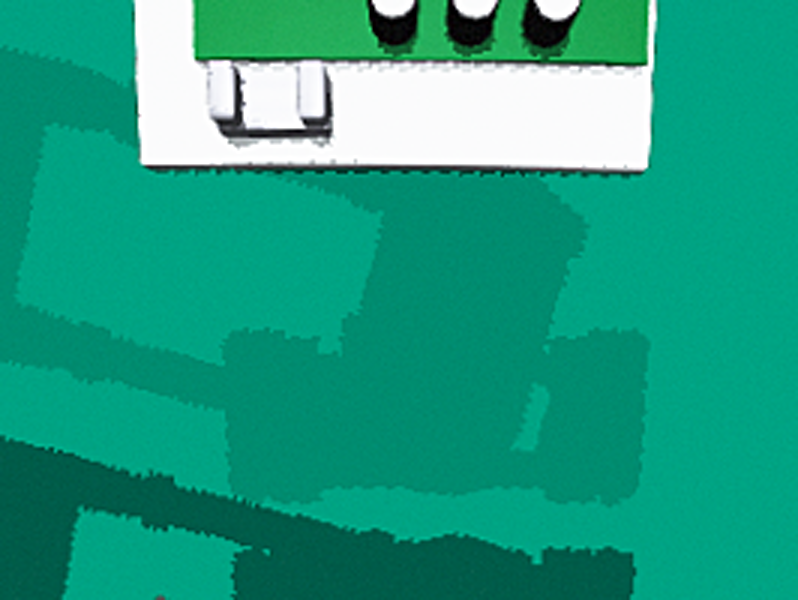

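View pics/w_jigc.png

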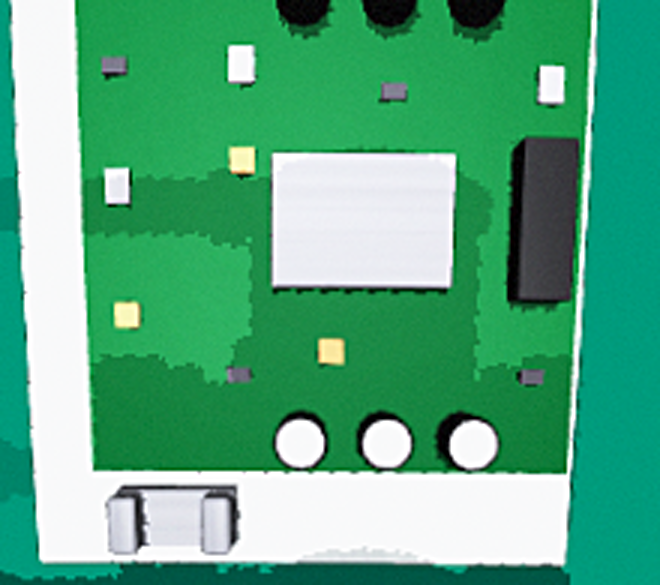

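View pics/w_barc.png

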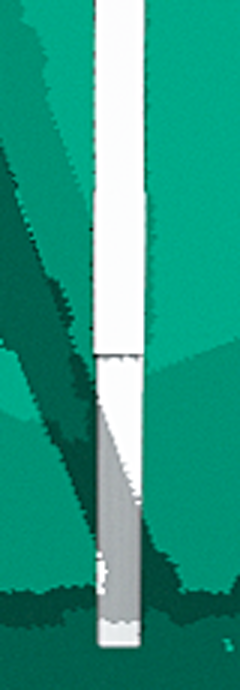

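Run:
```python
from h import *
from workcell import env
from scipy.optimize import least_squares
P={'a':np.load('w_jig.npy',allow_pickle=True).item(),'b':np.load('w_jig2.npy',allow_pickle=True).item(),'t':env.camera_params('top')}
off={'a':(180,0,3),'b':(150,0,3),'t':(160,130,5)}
def F(k,L,f): return [(k,((u+.5)/off[k][2]-.5+off[k][0],(v+.5)/off[k][2]-.5+off[k][1]),g) for (u,v),g in zip(L,f)]
c=lambda x,y,z:(lambda q:(x,y,z))
s=lambda dx,y,z:(lambda q:(q[3]+dx,y,z))
m=lambda dx,dy:(lambda q:(q[4]+dx,q[5]+dy,.036))
W=F('a',[(301,443),(386,443),(472,444),(41,562),(567,562),(135,525),(202,525),(273,153),(456,153),(452,287),(272,287)],
 [c(0,-.071,.057),c(.028,-.071,.057),c(.056,-.071,.057),c(-.1,-.12,.012),c(.1,-.12,.012),s(-.011,-.1,.048),s(.011,-.1,.048),m(-.03,.021),m(.03,.021),m(.03,-.021),m(-.03,-.021)])
W+=F('b',[(140,165),(650,167),(234,95),(298,95)],[c(-.1,-.12,.012),c(.1,-.12,.012),s(-.011,-.1,.048),s(.011,-.1,.048)])
T=F('t',[(384,80),(730,157),(664,444),(311,362),(505,172),(570,182),(548,272),(485,262)],[c(.1,.12,.012),c(.1,-.12,.012),c(-.1,-.12,.012),c(-.1,.12,.012),m(.03,.021),m(.03,-.021),m(-.03,-.021),m(-.03,.021)])
def fit(D,prior):
    def res(q):
        M=R.from_euler('z',q[2]); o=[]
        for k,uv,g in D: o+=list(w2px(P[k],M.apply(g(q))+[q[0],q[1],0])[0]-uv)
        return np.r_[o,prior*(q[3]+.06)*100]
    f=least_squares(res,[.594,.053,-.235,-.06,.01,0],x_scale=[.01,.01,.1,.01,.01,.01]);return f,res
for n,D,pr in(('wrist',W,0),('top',T,1e-3),):
    f,_=fit(D,pr);q=f.x;print(n,q[:2].round(4),np.degrees(q[2]).round(2),q[3:].round(4),np.abs(f.fun).max().round(2)); print(f.fun.round(1))
    if n=='wrist':np.save('q.npy',q)
b=np.load('w_bar.npy',allow_pickle=True).item()
# bar: far-left/right edges at block top (z .034), near end at underside
g=lambda L:[((u+.5)/3-.5+246,(v+.5)/3-.5) for u,v in L]
print(px2w(b,g([(93,355),(145,355),(95,200),(146,200)]),.034),px2w(b,g([(99,646),(139,646)]),0),px2w(b,g([(99,622),(140,622)]),.012))
```

```text
wrist [0.5918 0.0533] -13.48 [-0.045   0.0207 -0.0003] 2.16
[-0.3  0.1  0.3  0.1  0.5 -0.2 -0.6  1.1  0.2  0.7  0.4  1.1 -0.4  1.
 -0.7 -0.1  0.2  0.1  0.4  0.   0.1 -0.  -0.2  0.7  0.   0.   0.3 -1.9
 -0.4 -2.2  0. ]
top [0.5938 0.053 ] -13.5 [-0.06    0.0195  0.0001] 0.79
[ 0.2  0.3 -0.3  0.1 -0.  -0.3  0.1  0.   0.3  0.  -0.3  0.8 -0.1 -0.
  0.1 -0.8  0. ]
[[ 0.4649807  -0.34057258  0.034     ]
 [ 0.47840349 -0.33460279  0.034     ]
 [ 0.44880715 -0.30227275  0.034     ]
 [ 0.46157031 -0.29659281  0.034     ]] [[ 0.5041775  -0.42738735  0.        ]
 [ 0.51650003 -0.42191098  0.        ]] [[ 0.49977378 -0.41675859  0.012     ]
 [ 0.51187768 -0.41137899  0.012     ]]
```

Run:
```python
from h import *
from workcell import env
y=np.radians(23.8); Q=down(y)
env.reach([.4628,-.3178,.10],Q)
env.move_linear([.4628,-.3178,.011],.12,contact_N=8)
print(env.get_obs()['tool_pos'])
env.clamp()
o=env.get_obs();print(o['t'],o['tool_pos'],o['opening'],o['force'])
env.move_linear([.4628,-.3178,.13],.15)
p,im=snap(env,'wrist'); cv2.imwrite('pics/held.png',im); np.save('held.npy',p)
o=env.get_obs();print(o['t'],o['tool_pos'],o['opening'],o['force'],o['torque'])
```

```text
[ 0.4636156  -0.31816529  0.01177058]
7.8667 [ 0.46287212 -0.31779611  0.01097507] 0.14621885724289344 [ 0.2747885  -0.20509194 -0.75829607]
8.8583 [ 0.46203785 -0.31714953  0.12878692] 0.14622486210244665 [ 0.06736007  0.25883547 -0.38350094] [-0.03087128 -0.17196734 -0.02570936]
```

View pics/held.png

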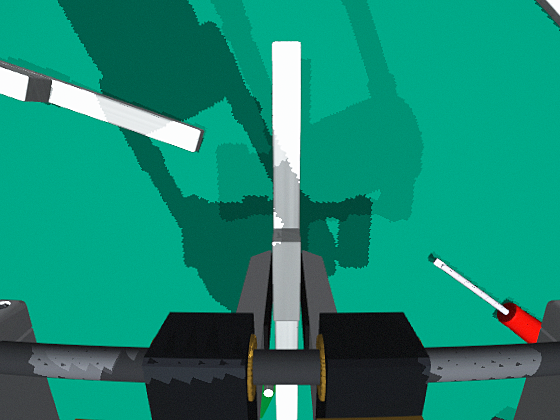

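Run:
```python
from h import *
p=np.load('held.npy',allow_pickle=True).item(); t=np.array([.46204,-.31715]); y=np.radians(23.8)
im=cv2.imread('pics/held.png');crop(im,256,30,64,225,3,'heldc')
ax=np.array([[np.cos(y),np.sin(y)],[-np.sin(y),np.cos(y)]])
for L,z in(([(273,42),(300,42)],.1298),([(274,242),(300,242)],.1518),([(274,228),(300,228)],.1298),([(274,150),(300,150)],.1298)):
    print((ax@(px2w(p,L,z)[:,:2]-t).T).T.round(4).tolist())
```

```text
[[-0.0072, 0.1145], [0.0056, 0.1145]]
[[-0.0067, 0.0221], [0.0057, 0.0221]]
[[-0.0075, 0.022], [0.0065, 0.022]]
[[-0.0071, 0.0634], [0.0061, 0.0634]]
```

View pics/heldc.png

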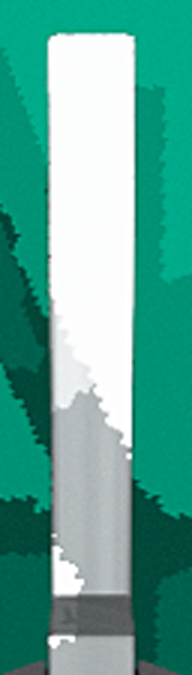

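Run:
```python
from h import *
from workcell import env
y=np.radians(-13.48); Q=down(y); M=R.from_quat([0,0,np.sin(y/2),np.cos(y/2)])
s=np.array([.5926,.0531,0])+M.apply([-.045,0,0]); print(s)
env.reach([s[0],s[1],.14],Q)
env.move_linear([s[0],s[1],.068],.12)
env.hold(.2)
p,im=snap(env,'wrist'); cv2.imwrite('pics/pre.png',im); np.save('pre.npy',p)
o=env.get_obs();print(o['t'],o['tool_pos'],R.from_quat(o['tool_rot']).as_matrix()[:,0])
crop(im,200,0,200,260,3,'prec')
cv2.imwrite('pics/pre_s.png',cv2.resize(env.grab_frame('scene')[160:280,240:400],None,fx=5,fy=5))
```

```text
[0.54883969 0.06358977 0.        ]
11.3083 [0.5493896  0.06359394 0.06876098] [ 0.97245127 -0.23310145  0.00149712]
```

View pics/prec.png

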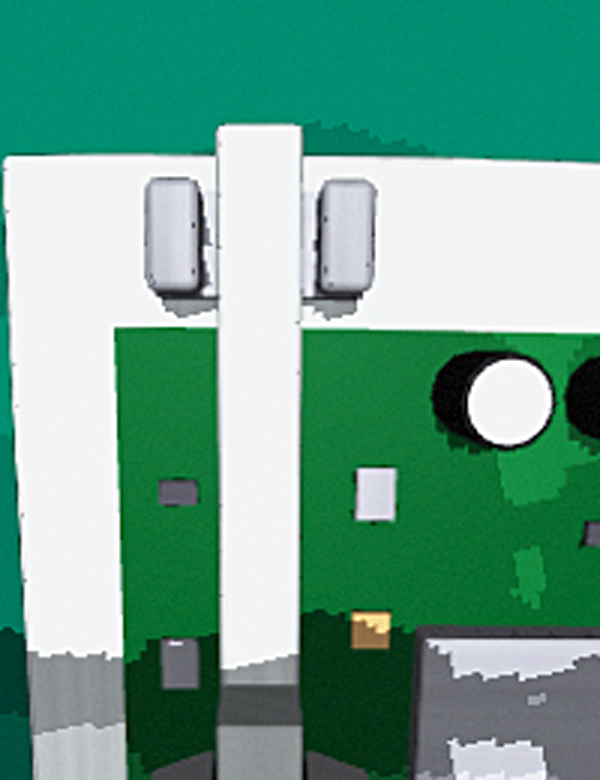

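View pics/pre_s.png

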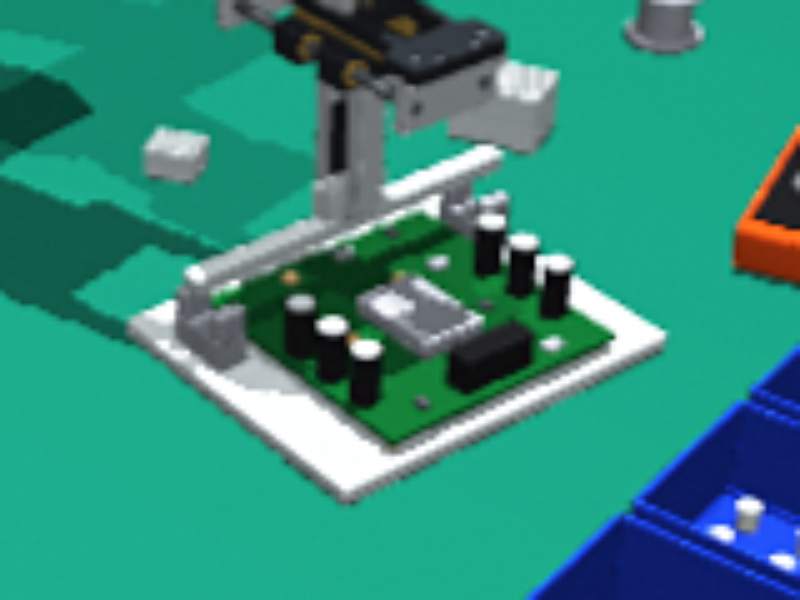

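Run:
```python
from h import *
p=np.load('pre.npy',allow_pickle=True).item(); t=np.array([.54939,.06359]); y=np.radians(-13.48)
ax=np.array([[np.cos(y),np.sin(y)],[-np.sin(y),np.cos(y)]])
g=lambda L:[((u+.5)/3-.5+200,(v+.5)/3-.5) for u,v in L]
for n,L,z in(('cheek inner',[(200,235),(319,235)],.048),('cheek outer',[(145,235),(376,235)],.048),('cheek ends',[(175,179),(175,293),(345,179),(345,293)],.048),('bar',[(218,235),(301,235),(260,125),(219,640),(299,640)],.0698),('module',[(416,630)],.036),('plate',[(5,156)],.012)):
    print(n,(1e3*(ax@(px2w(p,g(L),z)[:,:2]-t).T).T).round(1).tolist())
```

```text
cheek inner [[-11.0, 99.9], [10.5, 99.9]]
cheek outer [[-20.9, 100.0], [20.8, 100.0]]
cheek ends [[-15.3, 109.5], [-15.7, 89.8], [15.1, 109.5], [15.4, 89.8]]
bar [[-7.0, 97.7], [6.4, 97.7], [-0.2, 114.4], [-7.4, 30.0], [6.7, 30.0]]
module [[32.7, 22.7]]
plate [[-53.8, 120.0]]
```

Run:
```python
from h import *
from workcell import env
s=[.54884,.06359]
env.move_linear([*s,.048],.06)
c=env.move_linear([*s,.0385],.02,contact_N=5)
o=env.get_obs();print(c,o['t'],o['tool_pos'],o['force'])
env.hold(.2);o=env.get_obs();print(o['t'],o['tool_pos'],o['force'])
cv2.imwrite('pics/seat_s.png',cv2.resize(env.grab_frame('scene')[180:270,250:380],None,fx=6,fy=6))
```

```text
True 12.25 [0.54922846 0.06358064 0.04095904] [0.0600244  0.47452898 2.97992313]
12.45 [0.54921024 0.06355664 0.04092487] [-0.08019629 -0.50140875  5.37323066]
```

View pics/seat_s.png

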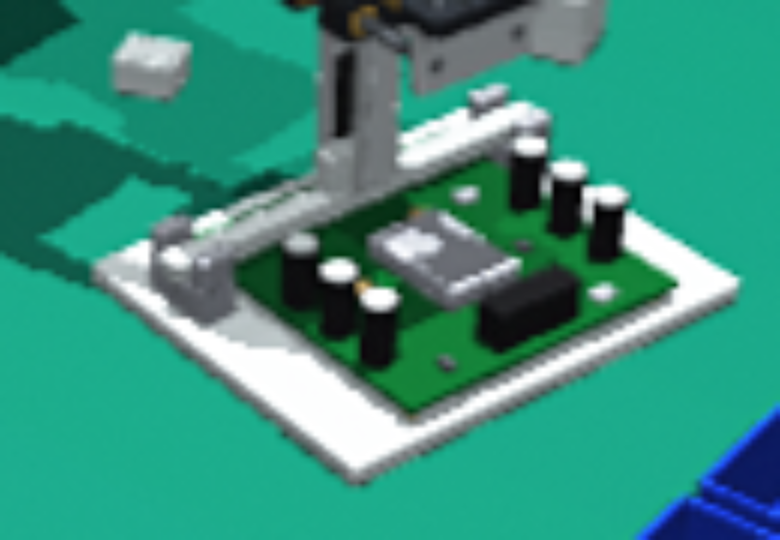

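Contact occurred exactly at seated height (underside ≈30.0 mm). Releasing.

Run:
```python
from h import *
from workcell import env
env.open(); env.hold(.1)
o=env.get_obs();print(o['t'],o['opening'],o['force'])
env.move_linear([.54884,.06359,.14],.15)
p,im=snap(env,'wrist'); crop(im,200,0,200,260,3,'seatw'); np.save('seat.npy',p)
f=np.radians(12.8)
env.reach([.503-.1*np.cos(f),.300-.1*np.sin(f),.16],down(f-np.pi/2))
env.hold(.1)
p,im=snap(env,'wrist'); cv2.imwrite('pics/w_sink.png',im); np.save('w_sink.npy',p)
o=env.get_obs();print(o['t'],o['qpos'],o['tool_pos'])
crop(env.grab_frame('top'),215,140,100,85,6,'seat_t')
```

```text
13.8833 1.0006177043572837 [-0.19253393 -0.21889361 -0.33346901]
16.3083 [ 4.58025142e-01  1.82930046e-01  1.75052840e+00 -1.14183695e-04
  1.20842143e+00  1.80616415e+00] [0.40588352 0.27742594 0.15979578]
```

View pics/seatw.png

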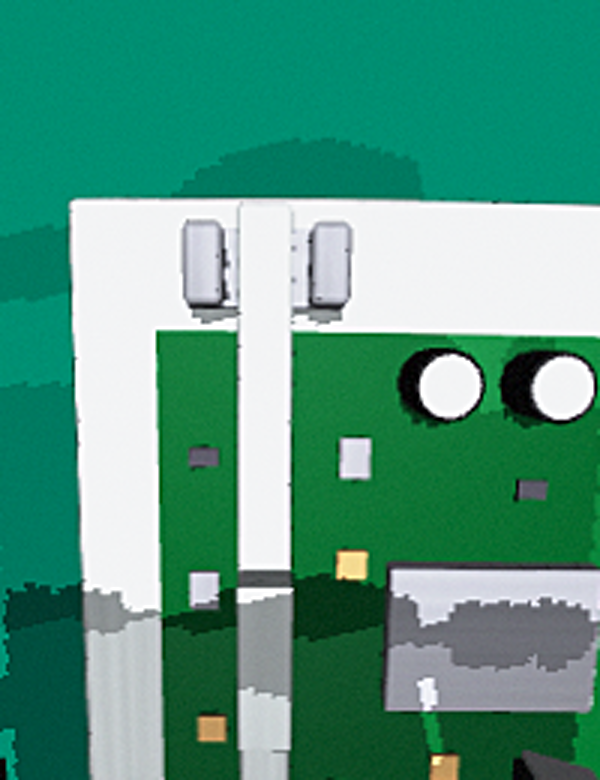

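View pics/w_sink.png

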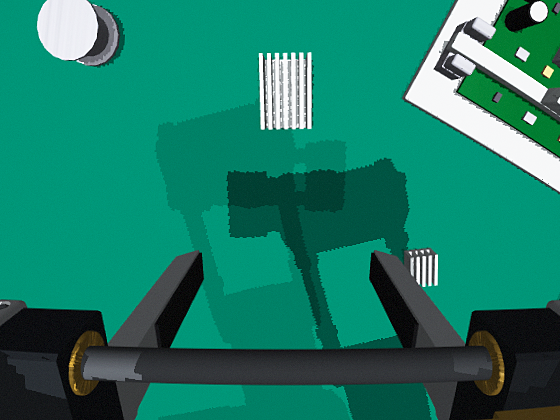

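View pics/seat_t.png

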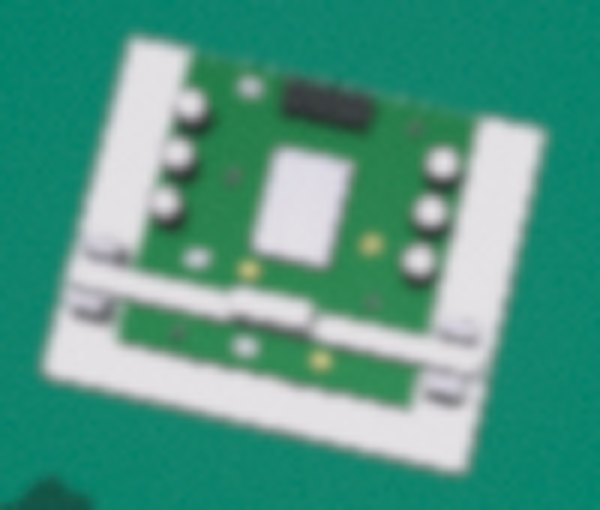

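The bar is seated in both slots and centred. The sink is at wrist pixels (260–312, 53–129).

Run:
```python
from h import *
im=cv2.imread('pics/w_sink.png');crop(im,236,35,100,110,6,'sinkc')
p=np.load('w_sink.npy',allow_pickle=True).item()
W=px2w(p,[(258.5,53),(312.5,53),(312.5,129),(261,129)],.04);print(W.mean(0),W.round(4).tolist())
for i in range(4):
    d=W[i]-W[i-1];print(np.linalg.norm(d),np.degrees(np.arctan2(d[1],d[0])))
p=np.load('seat.npy',allow_pickle=True).item()
g=lambda L:[((u+.5)/3-.5+200,(v+.5)/3-.5) for u,v in L]
M=px2w(p,g([(388,567),(386,709)]),.036);print('module left edge',M, np.degrees(np.arctan2(*(M[0]-M[1])[[1,0]])))
```

```text
[0.50280257 0.29864832 0.04      ] [[0.5271, 0.3268, 0.04], [0.5366, 0.2847, 0.04], [0.4785, 0.2705, 0.04], [0.469, 0.3125, 0.04]]
0.05987148243892167 13.783403844945742
0.04313931026854619 -77.25023145601851
0.059859783324346015 -166.30611213726993
0.04304559249317426 102.76318975046944
module left edge [[0.5868476  0.07658245 0.036     ]
 [0.57801939 0.03620951 0.036     ]] 77.66548214749363
```

View pics/sinkc.png

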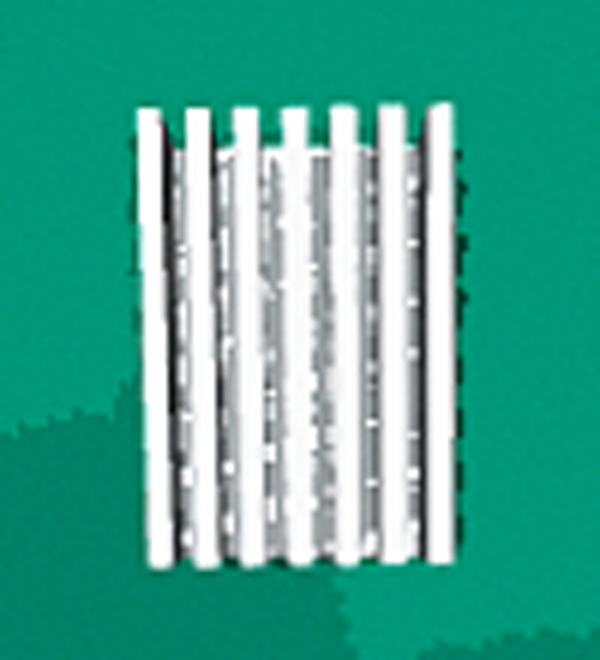

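Run:
```python
from h import *
from workcell import env
f=np.radians(13.4); Q=down(f-np.pi/2); c=[.5030,.2982]
env.reach([*c,.10],Q)
env.move_linear([*c,.010],.12,contact_N=8)
env.clamp()
o=env.get_obs();print(o['t'],o['tool_pos'],o['opening'],o['force'])
env.move_linear([*c,.15],.15); env.hold(.1)
p,im=snap(env,'wrist'); cv2.imwrite('pics/held2.png',im); np.save('held2.npy',p)
o=env.get_obs();print(o['t'],o['tool_pos'],o['opening'],o['force'],R.from_quat(o['tool_rot']).as_matrix().round(4).tolist())
s=env.grab_frame('scene'); u=w2px(env.camera_params('scene'),o['tool_pos'])[0].astype(int);print(u)
crop(s,u[0]-60,u[1]-50,120,100,6,'held2_s')
```

```text
18.65 [0.50298655 0.29846805 0.00999486] 0.443128092123411 [-1.0644561   0.81745962  0.11861308]
19.8833 [0.50235463 0.29787697 0.14882479] 0.4491345443604586 [ 0.25112272 -0.09017834 -2.2666421 ] [[0.2317, -0.9728, -0.0021], [-0.9728, -0.2317, -0.001], [0.0005, 0.0023, -1.0]]
[342 145]
```

View pics/held2.png

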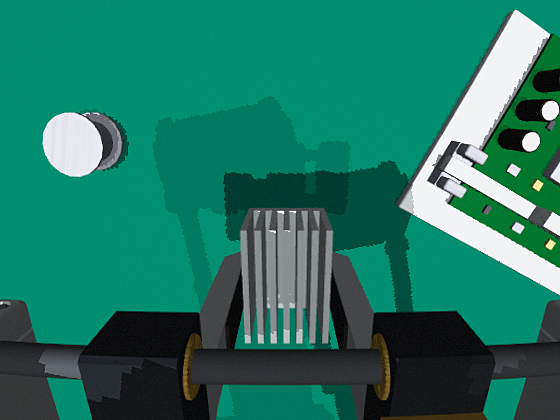

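View pics/held2_s.png

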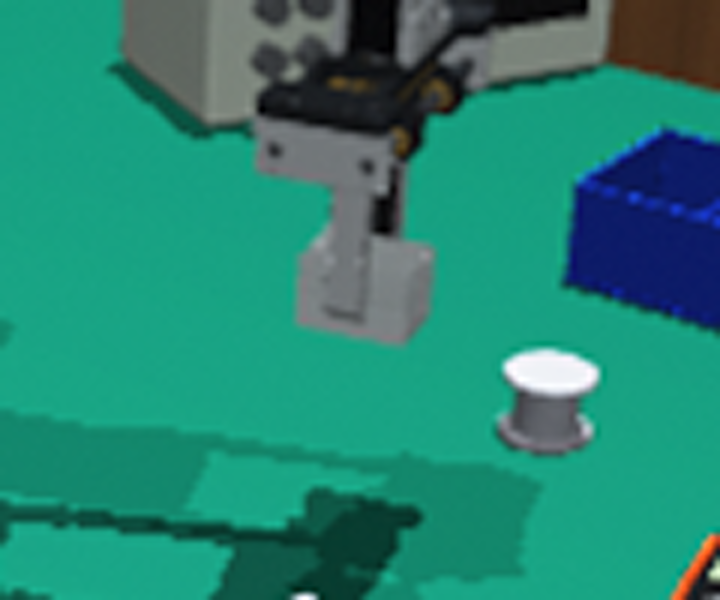

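Run:
```python
from h import *
im=cv2.imread('pics/held2.png');crop(im,226,195,120,160,4,'held2c')
p=np.load('held2.npy',allow_pickle=True).item(); t=np.array([.50235,.29788])
f=np.radians(13.4); ax=np.array([[np.cos(f),np.sin(f)],[-np.sin(f),np.cos(f)]])
for L,z in(([(240.5,231),(333,231)],.1788),([(247.5,209),(327,209)],.1388),([(245,343),(330,343)],.1788)):
    print((1e3*(ax@(px2w(p,L,z)[:,:2]-t).T).T).round(1).tolist())
```

```text
[[29.9, 19.8], [29.9, -21.8]]
[[29.3, 20.9], [29.3, -23.6]]
[[-29.6, 20.0], [-29.7, -22.8]]
```

View pics/held2c.png

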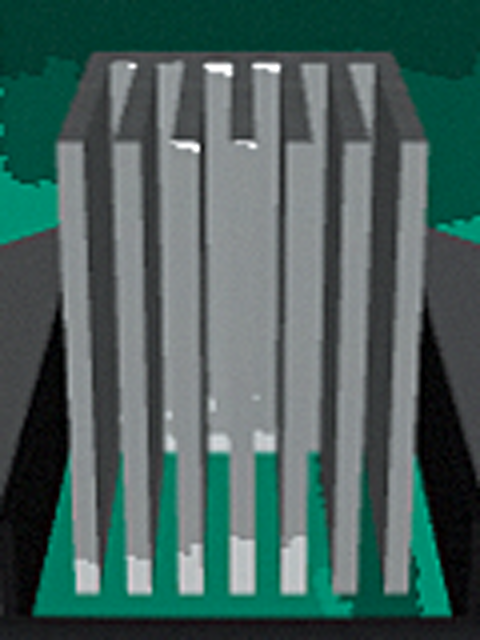

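Run:
```python
from h import *
from workcell import env
f=np.radians(-13.48); Q=down(f-np.pi/2); c=[.6124,.0487]
env.reach([*c,.16],Q)
env.hold(.1); o=env.get_obs(); print(o['t'],o['tool_pos'])
env.move_linear([*c,.066],.12); env.hold(.3)
p,im=snap(env,'wrist'); cv2.imwrite('pics/fin.png',im); np.save('fin.npy',p)
o=env.get_obs();print(o['t'],o['tool_pos'],o['opening'],o['force'],R.from_quat(o['tool_rot']).as_matrix().round(4).tolist())
crop(im,180,20,220,240,3,'finc')
crop(env.grab_frame('scene'),255,165,130,100,6,'fin_s')
```

```text
21.0917 [0.61186754 0.05046665 0.15998652]
22.375 [0.61266096 0.04865866 0.06648971] 0.44387474842059754 [-0.03857176 -0.31758916 -3.18856554] [[-0.2331, -0.9724, 0.0009], [-0.9724, 0.2331, -0.0], [-0.0002, -0.0009, -1.0]]
```

View pics/finc.png

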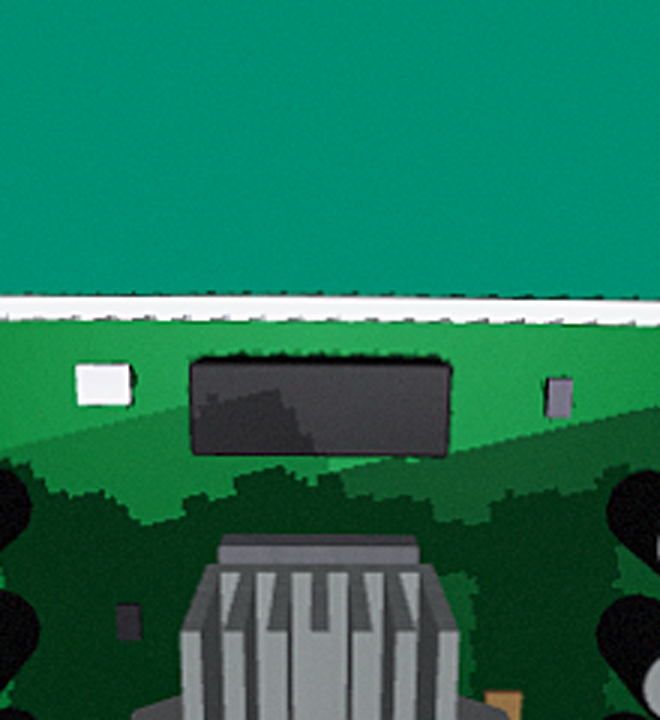

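View pics/fin_s.png

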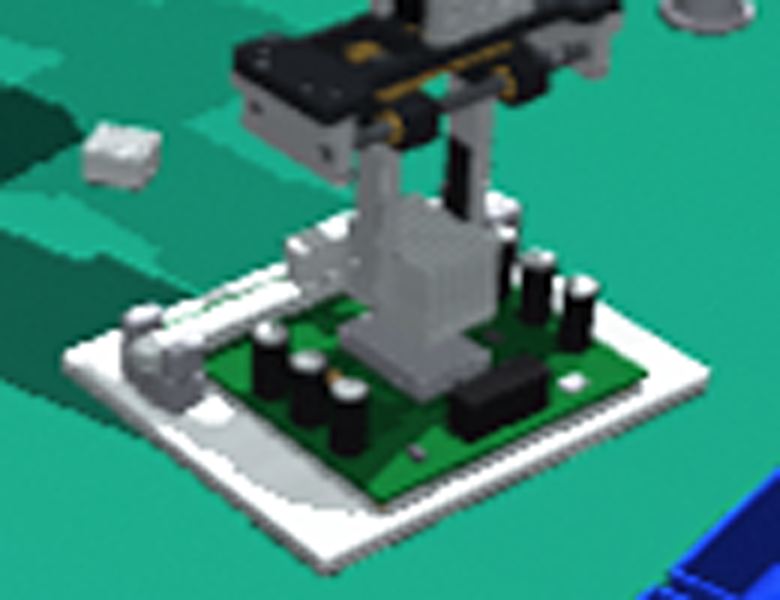

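Run:
```python
from h import *
p=np.load('fin.npy',allow_pickle=True).item(); t=np.array([.61266,.04866])
f=np.radians(-13.48); ax=np.array([[np.cos(f),np.sin(f)],[-np.sin(f),np.cos(f)]])
g=lambda L:[((u+.5)/3-.5+180,(v+.5)/3-.5+20) for u,v in L]
for n,L,z in(('module',[(219,546),(418,546)],.036),('sink bot',[(214,564),(423,564)],.0565),('sink top',[(182,631),(459,631)],.0965),('relay',[(191,363),(451,363),(191,455),(449,455)],.046)):
    print(n,(1e3*(ax@(px2w(p,g(L),z)[:,:2]-t).T).T).round(1).tolist())
```

```text
module [[29.1, 19.7], [29.1, -21.3]]
sink bot [[30.7, 18.7], [30.7, -20.4]]
sink top [[30.8, 19.6], [30.8, -22.0]]
relay [[66.9, 23.1], [66.9, -25.7], [49.5, 23.6], [49.5, -25.9]]
```

Run:
```python
from h import *
from workcell import env
c=[.6124-.0013,.0487+.0003]
env.move_linear([*c,.0555],.04); env.hold(.4)
p,im=snap(env,'wrist'); crop(im,230,180,120,80,6,'fin2c')
o=env.get_obs();print(o['t'],o['tool_pos'],o['opening'],o['force'],np.abs(o['joint_velocities']).max(),R.from_quat(o['tool_rot']).as_matrix()[:,2].round(4)); np.save('fin2.npy',p); np.save('t2.npy',o['tool_pos'])
crop(env.grab_frame('scene'),285,185,80,60,9,'fin2_s')
```

```text
23.2917 [0.61118463 0.04898169 0.05561739] 0.4454685121627953 [-0.52429426  0.81016885 -1.81246766] 0.0014782233894994057 [ 2.e-04 -0.e+00 -1.e+00]
```

View pics/fin2c.png

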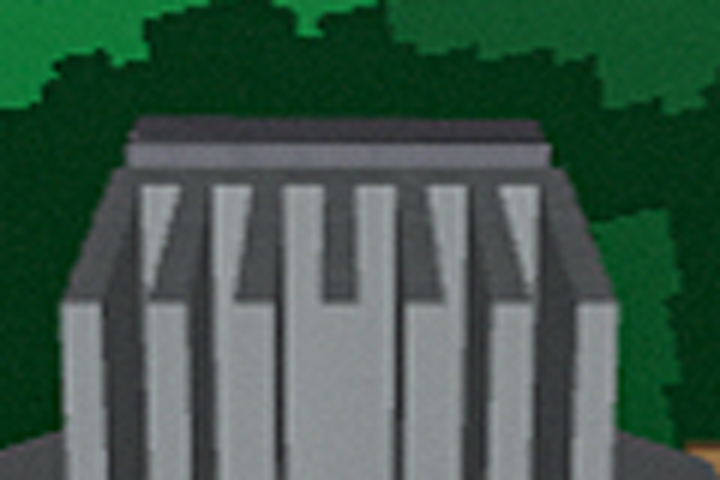

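View pics/fin2_s.png

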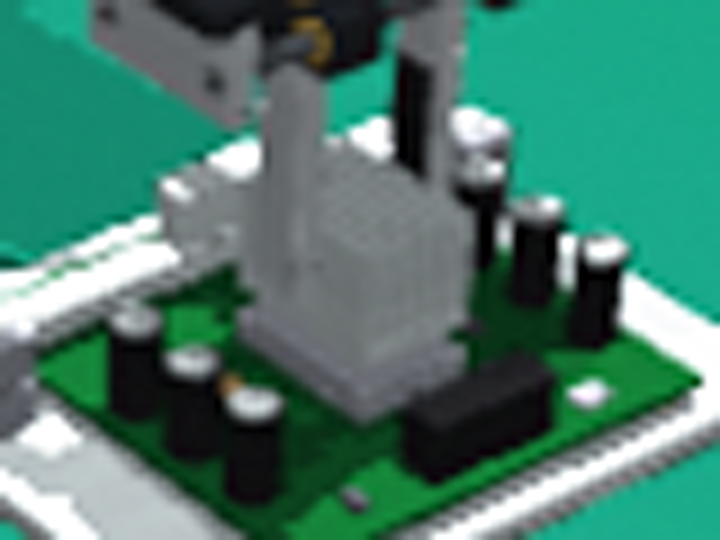

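Run:
```python
from h import *
from workcell import env
p=np.load('fin2.npy',allow_pickle=True).item(); t=np.load('t2.npy')
f=np.radians(-13.48); M=R.from_euler('z',f); ax=M.as_matrix().T
g=lambda L:[((u+.5)/6-.5+230,(v+.5)/6-.5+180) for u,v in L]
for n,L,z in(('module',[(127,143),(551,143)],.036),('sink bot',[(121,168),(562,168)],.0456),('sink top',[(62,302),(618,302)],.0856)):
    print(n,(1e3*(ax@(px2w(p,g(L),z)-t).T).T).round(1).tolist())
# scene prediction: sink bottom (30,-21) corner & module corner, in fin2_s crop pixels
ps=env.camera_params('scene')
for n,z in(('sinkbot',.0456),('sinktop',.0856),('modtop',.036),('board',.024)):
    X=[M.apply([dx,dy,0])+[t[0],t[1],z] for dx,dy in((.03,-.021),(.03,.021),(-.03,-.021))]
    print(n,((w2px(ps,X)-[285,185]+.5)*9-.5).round(0).tolist())
```

```text
module [[30.7, 19.8, -19.6], [30.7, -21.7, -19.6]]
sink bot [[30.7, 19.4, -10.0], [30.7, -21.8, -10.0]]
sink top [[30.8, 19.8, 30.0], [30.8, -21.9, 30.0]]
sinkbot [[373.0, 376.0], [474.0, 330.0], [247.0, 291.0]]
sinktop [[379.0, 267.0], [482.0, 222.0], [250.0, 184.0]]
modtop [[372.0, 402.0], [472.0, 355.0], [246.0, 316.0]]
board [[370.0, 434.0], [470.0, 387.0], [244.0, 348.0]]
```

Run:
```python
from workcell import env
env.sign_off(); o=env.get_obs(); print(o['t'],o['tool_pos'],o['opening'])
```

```text
the job is handed in; nothing more can be done
the job is handed in; nothing more can be done
```

The job is done and handed in at about 23 s of the 64 s allowed. `sign_off` gives no verdict, so the results below are from my own checks.

- **Bar:** I used the smaller of the two. It was set down slowly until contact, with its underside at about 30 mm, the slot floor height. Before lowering, it was within about 0.3 mm of the slot centre. After release, pictures showed it in both slots and centred.
- **Heat sink:** It is held level above the module, its long side along the module's, with a gap of about 9.6 mm. I calculated the gap from the tool height; the scene picture agrees with it. The last wrist picture showed its edges within about 0.3 mm of the module's.
- **Disagreement on the way:** At the first hover, the wrist picture put the sink about 1.6 mm too far towards the relay. The earlier estimates suggested about 0.8 mm. I moved it back about 1.3 mm, and the recheck agreed.
- **Other things:** I saw no sign of contact with the jig, the board or the bar during the carry, and the other items on the bench were left alone.

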